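Latch the part shuttle under the lens and log the part

TASK

With your fingertips, push the yellow plate of the viewing fixture's sprung shuttle all the way in to its end stop, then let go so that it springs back and the stop pin catches it half way, with the black part under the lens. Then press the green button down and let it come up again to log the part. Only push: do not grip the plate or touch the black part, which must stay in its nest, press green only once the shuttle has latched, never press the red button, and leave the jar, the stamp and the white gauge block where they stand.

Things in the scene. Friction and masses are not known exactly. Their poses are not given: they have to be found in the camera images.
- fixture: Viewing fixture fixed to the bench: aluminium base 215 x 112 x 10 mm, grey bridge with a round lens (63 mm high overall, lens centre at x = 20 mm). Origin on the bench, 90 mm from the base's near end and 125 mm from its far end; level +x axis = direction in which the shuttle is pushed in, z up. At x = 65 mm on its +y side stands the sprung stop pin with a red knob (out to y = 64 to 73 mm).
- shuttle (a joint): Travel of the blue shuttle along the fixture's +x, m: 0 = home (start), 0.060 = end stop, 0.035 = caught by the stop pin. A spring pushes it back: 4 N at home, 9 N at the end stop; from 0.015 to 0.035 it also pushes the pin aside (about 3 N more). Beyond 0.035 the pin is out behind it: let go from there it returns to 0.035 and stays; let go earlier it returns to 0.
- push_face (a point): Centre of the outer face of the shuttle's yellow push plate, 35.5 mm above the bench; moves with the shuttle; the face looks to the fixture's -x. Plate 90 mm wide, 5 mm thick, from 13 to 58 mm above the bench, backed by a black block 16 mm thick. At home the face overhangs the base's near end by 10 mm; pushed in, it stands over the 10 mm high base.
- nest (a point): Floor centre of the white-walled nest on the shuttle, 22 mm above the bench, 85 mm ahead of the push face, moving with the shuttle.
- part: Black moulded relay 24 x 20 x 8 mm lying loose in the nest (walls 4 mm high, about 1.5 mm clearance a side); origin at the centre of its underside.
- green_button_top (a point): Centre of the top of the green round push button (32 mm across), 52 mm above the bench, on a grey box 76 x 66 x 30 mm fixed to the bench, 22 mm above the box top. It is pressed straight down.
- green_button (a joint): Travel of the green button in m: 0 = up, 0.006 = fully down; about 1.5 N to start and 5 N to press fully; springs back when let go. It counts as pressed beyond 0.004.
- red_button_top (a point): Centre of the top of the red round push button, of the same size on a box of its own; green and red may change sides.
- red_button (a joint): Travel of the red button in m: 0 = up, 0.006 = fully down.
- jar_flux: White jar with a red lid, 46 mm across, 50 mm tall, loose; origin at the centre of its underside.
- stamp: Small rubber stamp with a red knob, 24 x 34 x 56 mm, loose; origin at the centre of its underside.
- ref_block: White gauge block with a small black knob, 30 x 50 x 32 mm, loose; origin at the centre of its underside.
There are look-alikes about, which are no part of the job. What is shaped like the part that bears green_button_top but brown is not meant.

How it is judged:
By the outcome, as a careful person would: the job done as asked, in the order asked, and still so for the second after the job is handed in, with the robot touching nothing.
It also fails if it takes over 48 s, if anything falls off the work surface, if the arm or the gripper's body presses on something with over 40 N, if the wrist force passes 120 N, or if a joint passes its speed limit or range.

ROBOT

A 7-joint arm with a two-finger parallel gripper is mounted at the origin on a cart in front of the work surface, level with it; the furniture and walls round the work are solid. World frame = base frame: x ahead of the robot, y to its left, z up, the work surface at z = 0. Lengths are in m, angles in degrees, forces in N, time in s.
With the tool pointing down it reaches from about 0.4 to 0.875 m from the base axis. Payload 6.5 kg.
Tool frame: the origin (TCP) lies on the centre line of the jaws, within the pads' length; the fingertips stand ctrl.tip_reach ahead of it and the grasp point (between the pads) lies 6 mm ahead of it (ctrl.tip_reach is the distance from the TCP to the fingertips, in m); y points along the fingers, z is the direction in which the jaws open and shut, and the axes are right-handed (so a half turn about y gives the same grasp; the last joint's range is limited). The gripper opens to 88 mm and grips with 3 to 60 N. Pads are 18 mm wide; open, the fingers measure 123 mm over their backs; the gripper's body (75 mm by 187 mm) begins 45 mm behind the grasp point.
Start: joints at [-74.439, 30.733, -0.252, 88.115, 0.149, 61.152, -4.079], TCP at [0.215, 0.613, 0.264] pointing down, gripper open.
Joint ranges: [-154.64, 154.64], [-21.42, 123.67], [-72.66, 72.17], [13.99, 137.28], [-74.86, 254.86], [10.95, 109.41], [-158.01, 158.01]. Speed limits (degrees/s): [136.94, 136.94, 180, 180, 180, 180, 180].

INTERFACE

Orientations are given as a 3x3 rotation matrix whose columns are the frame's x, y, z axes.
In Python, from cell import readout, cams, ctrl gives the robot as it stands.
- The arm moves only by the tool apply_moves, never from a script. Its argument "targets" is a list of rows, each a list of 3 entries, a list of its own where there are three numbers: the closure, from 0 (fully open) to 1 (shut), then the shift along the tool's x, y, z in m, then the turn about the tool's y in rad. A call has 1 to 20 rows; each row shifts and turns the commanded pose from where the row before left it, along the tool's axes as they then stand; what a row does not reach is not made up. A row lasts 1/10 s, in which the tool goes at most 50 mm and 8.59 degrees, less where a joint would pass 70% of its speed; a pose out of reach is approached as far as the arm can. A call is refused whole if a number of a shift passes 0.05 or a number of a turn 0.15, either way. A call with a gripper value outside its range is refused whole. The fingers move at their own pace and stop on an object; "newtons" is the grip in N (left out, the last holds). Time passes only in rows, so rows that do not move let the fingers close. It gives the time, the measured TCP pose, the force and the opening at its end, in the units of the state.
- readout.observe(): the state, without advancing time (a new reading comes with each control period).
- cams.camera(name): name is "scene" or "top"; returns the picture (400x640x3 uint8, red, green, blue); there is no depth.
- cams.camera_model(name): a dict with "fov_y" (degrees; the focal length in pixels is half the picture's height over the tangent of half this angle, whatever the lens; pixels are square), "cx", "cy" (the principal point, pixels), "cam_to_world" (4x4, takes a point from camera to world coordinates). Camera axes: x right, y up, looking along -z (the intrinsics and any distortion apply to the point x, -y, -z); pixel columns grow to the right and rows downward; lengths in m; the calibration is good to about 2 mm. A picture is of the moment at which its call begins. camera_model takes no time and is no camera call.
- ctrl.finish_job(): hands the job in, once; it reports no verdict.
The state is a dict: "time": time; "qpos": joint angles; "qd": joint speeds; "effort": joint torques, N m; "eef_pos": TCP position; "ee_rot": TCP orientation; "contact_force": force on the tool from outside, world axes, zero at the start; "moment": the same for the moment, N m; "width": opening from 0.0 (shut) to 1.0 (fully open).
Only numpy, scipy, OpenCV 4.12 (cv2) and the standard library are available. Lean on these libraries where they do the work, as an engineer would, in place of code of your own. Each camera call takes 0.05 s, during which the arm holds its last target. There are 200 camera calls.

## Working session

There is one attempt and no reset: what is moved stays moved. The work goes in short steps, Python scripts to look and compute and a tool call to move; the robot and the scene stay as the last step left them, time stands still between calls to the robot, and variables do not carry over. Pictures are saved under pics/ and viewed, about 8 in all and at most 12, crops included, and the job is handed in when it is done.

Besides the shell and the picture viewer there is one more tool, called after "Call:" by a JSON object that holds its "fn" and its "kwargs". apply_moves: Moves the arm, as the interface text tells. Its arguments: {"type":"object","properties":{"targets":{"type":"array"},"newtons":{"type":"number"}},"required":["targets"]}

```bash
mkdir -p pics; ls; python3 - <<'E'
from cell import readout,cams,ctrl
import cv2,numpy as np
np.set_printoptions(precision=4,suppress=True)
for n in("scene","top"):
    im=cams.camera(n); cv2.imwrite(f"pics/{n}0.png",im[...,::-1]); m=cams.camera_model(n); print(n,m)
s=readout.observe(); print(s, ctrl.tip_reach)
E
```

```text
pics
scene {'fov_y': 49.340517308771176, 'cx': 310.4732135878414, 'cy': 194.38144032304842, 'cam_to_world': array([[ 0.7298,  0.3729, -0.573 , -0.0612],
       [-0.6837,  0.3984, -0.6115, -0.6984],
       [ 0.0003,  0.838 ,  0.5457,  0.6276],
       [ 0.    ,  0.    ,  0.    ,  1.    ]])}
top {'fov_y': 56.38334525212442, 'cx': 322.81822932557515, 'cy': 199.8511045516795, 'cam_to_world': array([[-0.0882,  0.9759, -0.1995,  0.3633],
       [-0.9961, -0.0866,  0.0165, -0.0226],
       [-0.0012,  0.2002,  0.9798,  0.9473],
       [ 0.    ,  0.    ,  0.    ,  1.    ]])}
{'time': 0.1, 'qpos': array([-74.4375,  30.7743,  -0.2536,  88.1619,   0.1487,  61.1531,
        -4.0781]), 'qd': array([-0.0085, -0.0875, -0.0164, -0.0562, -0.0073,  0.0471, -0.0542]), 'effort': array([  0.0016, -57.208 ,   0.9932, -25.2232,  -0.0563,   0.0134,
         0.0001]), 'eef_pos': array([0.2153, 0.6128, 0.2629]), 'ee_rot': array([[ 0.9435, -0.0004,  0.3314],
       [-0.3314, -0.0015,  0.9435],
       [ 0.0001, -1.    , -0.0015]]), 'contact_force': array([0.9248, 0.5558, 0.8784]), 'moment': array([-0.0162, -0.0142, -0.0383]), 'width': 1.005443373317952} 0.025
```

View pics/scene0.png

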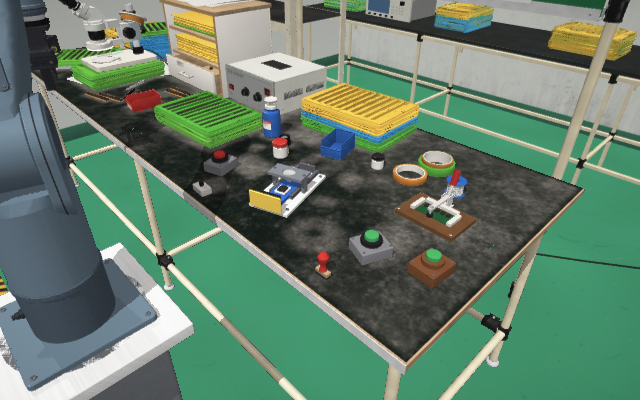

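View pics/top0.png

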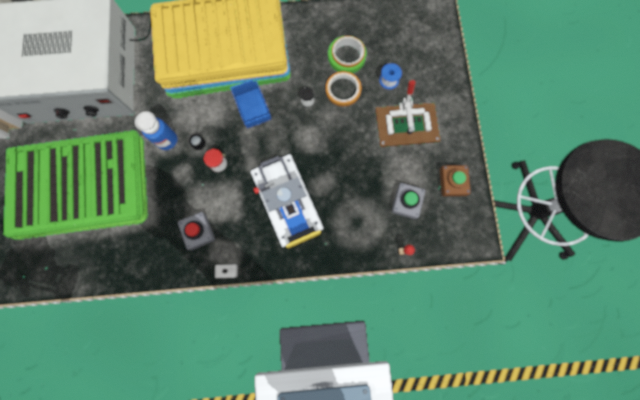

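The scene shows the yellow plate at scene (265,202) / top (304,240). There are two green buttons: one on a grey box at scene (372,238) / top (411,199), and one on a brown box at scene (433,256) / top (459,177). By the description I choose the grey one. Red button is at top (193,230), stamp at top (408,251), gauge block at top (226,271), jar at top (215,160). The other yellow and blue trays are look-alikes.

```bash
cat > h.py <<'E'
import cv2,numpy as np
from cell import readout,cams,ctrl
np.set_printoptions(precision=4,suppress=True)
def ray(n,u,v):
    m=cams.camera_model(n); T=np.array(m["cam_to_world"]); f=200/np.tan(np.radians(m["fov_y"]/2))
    d=T[:3,:3]@np.array([(u-m["cx"])/f,-(v-m["cy"])/f,-1]); return T[:3,3],d/np.linalg.norm(d)
def onz(n,uv,z):
    o,d=ray(n,*uv); return o+d*(z-o[2])/d[2]
def tri(a,b):
    o1,d1=ray("scene",*a);o2,d2=ray("top",*b)
    s=np.linalg.lstsq(np.c_[d1,-d2],o2-o1,rcond=None)[0]
    p,q=o1+s[0]*d1,o2+s[1]*d2; return (p+q)/2,np.linalg.norm(p-q)
def blobs(im,lo,hi,roi,mina=15):
    x0,y0,x1,y1=roi; hsv=cv2.cvtColor(im[y0:y1,x0:x1],cv2.COLOR_RGB2HSV)
    m=cv2.inRange(hsv,np.array(lo),np.array(hi)); out=[]
    for c in cv2.findContours(m,cv2.RETR_EXTERNAL,cv2.CHAIN_APPROX_NONE)[0]:
        if cv2.contourArea(c)>=mina: out.append(c+np.array([x0,y0]))
    return sorted(out,key=cv2.contourArea,reverse=True)
E
python3 - <<'E'
from h import *
S=cv2.imread("pics/scene0.png")[...,::-1].copy();T=cv2.imread("pics/top0.png")[...,::-1].copy()
Y=((18,110,90),(35,255,255));G=((50,110,40),(90,255,255));R=((0,150,60),(8,255,255))
for nm,im,ry,rg in(("scene",S,(240,180,300,220),(355,220,390,255)),("top",T,(270,220,335,255),(395,185,425,215))):
    for k,col,r in(("Y",Y,ry),("G",G,rg)):
        for c in blobs(im,*col,r)[:2]:
            M=cv2.moments(c);print(nm,k,cv2.contourArea(c),M["m10"]/M["m00"],M["m01"]/M["m00"],cv2.boundingRect(c),cv2.minAreaRect(c),cv2.boxPoints(cv2.minAreaRect(c)).tolist())
for c in blobs(T,*R,(240,170,275,215),3)+blobs(S,*R,(255,160,300,190),3): print("knob",cv2.boundingRect(c))
a=cv2.resize(S[150:270,235:455],None,fx=3.6,fy=3.6,interpolation=3)
b=cv2.resize(T[140:265,240:480],None,fx=3.3,fy=3.3,interpolation=3)
cv2.imwrite("pics/cs.png",a[...,::-1]);cv2.imwrite("pics/ct.png",b[...,::-1])
E
```

```text
scene Y 468.5 264.79900391319813 200.93738882959798 (249, 189, 32, 25) ((264.54534912109375, 200.85641479492188), (36.78821563720703, 15.658829689025879), 17.52556800842285) [[244.64735412597656, 202.78335571289062], [249.3627471923828, 187.85137939453125], [284.443359375, 198.92947387695312], [279.72796630859375, 213.8614501953125]]
scene G 132.5 371.11194968553457 235.71069182389934 (364, 230, 15, 13) ((371.0, 236.0), (12.0, 14.0), 90.0) [[364.0, 230.0], [378.0, 230.0], [378.0, 242.0], [364.0, 242.0]]
top Y 166.5 302.98598598598596 238.84784784784785 (286, 231, 36, 18) ((303.121337890625, 238.63442993164062), (6.069541931152344, 38.077789306640625), 66.37062072753906) [[284.4623107910156, 243.48524475097656], [319.3475646972656, 228.2229461669922], [321.7803649902344, 233.7836151123047], [286.8951110839844, 249.04591369628906]]
top G 135.5 410.4587945879459 198.18942189421892 (404, 192, 14, 14) ((410.5, 198.5), (13.0, 13.0), 90.0) [[404.0, 192.0], [417.0, 192.0], [417.0, 205.0], [404.0, 205.0]]
knob (254, 188, 4, 6)
```

View pics/cs.png

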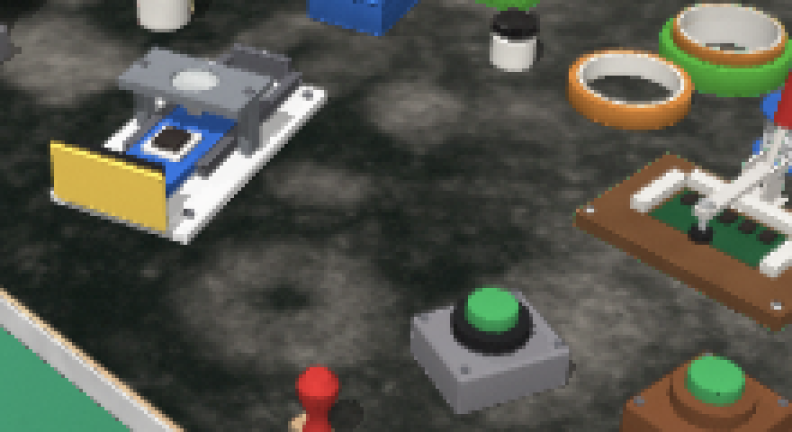

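View pics/ct.png

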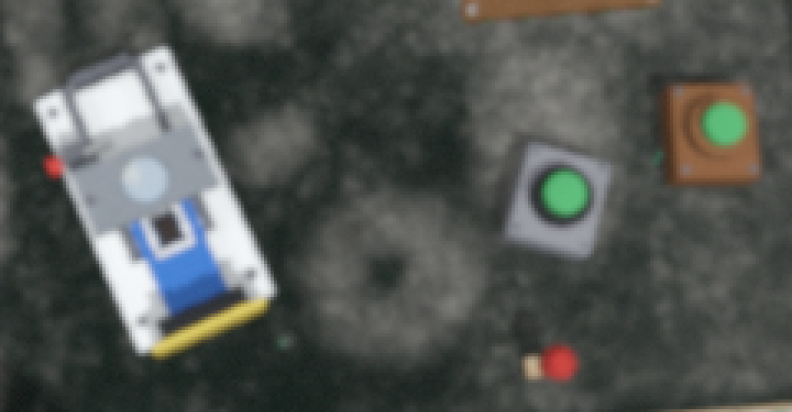

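```bash
python3 - <<'E'
from h import *
ct=lambda x,y:(240+x/3.3,140+y/3.3); cs=lambda x,y:(235+x/3.6,150+y/3.6)
p=lambda *a:print(*a)
g=tri((371.1,235.7),(410.5,198.2));p("green",g,onz("top",(410.5,198.2),.052),onz("scene",(371.1,235.7),.052))
TL=onz("scene",cs(50,142),.058);TR=onz("scene",cs(166,172),.058);p("scene plate top",TL,TR,np.linalg.norm(TL-TR))
BL=onz("scene",cs(52,196),.013);BR=onz("scene",cs(166,230),.013);p("bottom",BL,BR,np.linalg.norm(BL-BR))
# top view base at z=.01
A=onz("top",ct(170,46),.01);B=onz("top",ct(35,100),.01);C=onz("top",ct(275,292),.01)
p("base",A,B,C,np.linalg.norm(A-B),np.linalg.norm(A-C)); far=(A+B)/2
for d in(A-C,):p("axis deg",np.degrees(np.arctan2(d[1],d[0])))
d=B-A;p("axis from far edge",np.degrees(np.arctan2(d[1],d[0]))-90)
L=onz("top",ct(145,178),.063);p("lens",L,tri(cs(194,80),ct(145,178)))
a=np.array([onz("top",q,.058)for q in((286.5,247.5),(320.5,232))]);p("top plate top edge",a,np.linalg.norm(a[0]-a[1]))
d=TL-TR;p("axis from plate",np.degrees(np.arctan2(d[1],d[0]))-90)
d=a[0]-a[1];p("axis from plate top",np.degrees(np.arctan2(d[1],d[0]))-90)
p("far",far)
for n,uv,z in(("stamp",(408,251),.05),("jar",(213,157),.05),("ref",(226,271),.032),("red",(193,230),.052),("tablenear",(300,275),0)):p(n,onz("top",uv,z))
E
```

```text
green (array([ 0.532 , -0.2538,  0.0469]), np.float64(0.0010006449489042642)) [ 0.5307 -0.2521  0.052 ] [ 0.5273 -0.2579  0.052 ]
scene plate top [0.4423 0.0586 0.058 ] [ 0.476  -0.0234  0.058 ] 0.0886679776591897
bottom [0.4414 0.0608 0.013 ] [ 0.4731 -0.0243  0.013 ] 0.09085922494393056
base [0.6842 0.0327 0.01  ] [0.6491 0.1422 0.01  ] [ 0.4805 -0.0332  0.01  ] 0.11491643264544446 0.21407076594451388
axis deg 17.93871692600645
axis from far edge 17.786920564103767
lens [0.5663 0.0552 0.063 ] (array([0.5677, 0.0554, 0.058 ]), np.float64(0.0007622894404401118))
top plate top edge [[ 0.4371  0.0583  0.058 ]
 [ 0.4667 -0.0252  0.058 ]] 0.08859917040344922
axis from plate 22.362992113391456
axis from plate top 19.518230757456735
far [0.6666 0.0874 0.01  ]
stamp [ 0.4039 -0.2293  0.05  ]
jar [0.6799 0.2276 0.05  ]
ref [0.3959 0.2099 0.032 ]
red [0.4994 0.2805 0.052 ]
tablenear [0.371  0.0348 0.    ]
```

Everything agrees: the push face is at about (0.455, 0.016), the axis yaw is about 18.7°, and the lens is at (0.567, 0.054). The crops confirm the green button on the grey box at about (0.530, −0.254). Next I go high to a point behind the plate with the fingers shut.

Call:
{"fn": "apply_moves", "kwargs": {"targets": [[1, [0.0242, 0, -0.0321], 0], [1, [0.0242, 0, -0.0321], 0], [1, [0.0242, 0, -0.0321], 0], [1, [0.0242, 0, -0.0321], 0], [1, [0.0242, 0, -0.0321], 0], [1, [0.0242, 0, -0.0321], 0], [1, [0.0242, 0, -0.0321], 0], [1, [0.0242, 0, -0.0321], 0], [1, [0.0242, 0, -0.0321], 0], [1, [0.0242, 0, -0.0321], 0], [1, [0.0242, 0, -0.0321], 0], [1, [0.0242, 0, -0.0321], 0], [1, [0.0242, 0, -0.0321], 0], [1, [0.0242, 0, -0.0321], 0], [1, [0.0242, 0, -0.0321], 0], [1, [0.0242, 0, -0.0321], 0], [1, [0, 0, 0], 0], [1, [0, 0, 0], 0]], "newtons": 10}}

```text
time: 1.9
eef_pos: [0.4103, -0.0, 0.2635]
ee_rot: [[0.943, -0.001, 0.333], [-0.333, -0.0, 0.943], [-0.001, -1.0, -0.0]]
contact_force: [0.7, -0.1, 0.2]
width: 0.006
```

Call:
{"fn": "apply_moves", "kwargs": {"targets": [[1, [0, 0, 0], -0.133], [1, [0, 0, 0], -0.133], [1, [0, 0, 0], -0.133], [1, [0, 0, 0], -0.133], [1, [0, 0, 0], -0.133], [1, [0, 0, 0], 0], [1, [0, 0, 0], 0]]}}

```text
time: 2.6
eef_pos: [0.4102, 0.0013, 0.2636]
ee_rot: [[0.948, -0.0, -0.32], [0.32, 0.0, 0.948], [-0.0, -1.0, 0.0]]
contact_force: [-0.4, 0.9, -0.1]
width: 0.003
```

Call:
{"fn": "apply_moves", "kwargs": {"targets": [[1, [0, 0.03, 0], 0], [1, [0, 0.03, 0], 0], [1, [0, 0.03, 0], 0], [1, [0, 0.03, 0], 0], [1, [0, 0.03, 0], 0], [1, [0, 0.03, 0], 0], [1, [0, 0.02, 0], 0], [1, [0, 0.014, 0], 0], [1, [0.01, 0, 0], 0], [1, [0.01, 0, 0], 0], [1, [0, 0, 0], 0], [1, [0, 0, 0], 0]]}}

```text
time: 3.8
eef_pos: [0.4305, 0.0072, 0.0505]
ee_rot: [[0.947, 0.002, -0.322], [0.322, 0.0, 0.947], [0.002, -1.0, -0.0]]
contact_force: [-0.5, 0.2, -0.1]
width: 0.008
```

```bash
python3 - <<'E'
from h import *
S=cams.camera("scene");T=cams.camera("top")
a=cv2.resize(S[130:250,220:360],None,fx=4,fy=4,interpolation=3);b=cv2.resize(T[150:270,240:340],None,fx=4,fy=4,interpolation=3)
cv2.imwrite("pics/c1.png",np.hstack([a[:,:400],b])[...,::-1]);print(readout.observe()["eef_pos"])
E
```

```text
[0.4296 0.0069 0.0503]
```

View pics/c1.png

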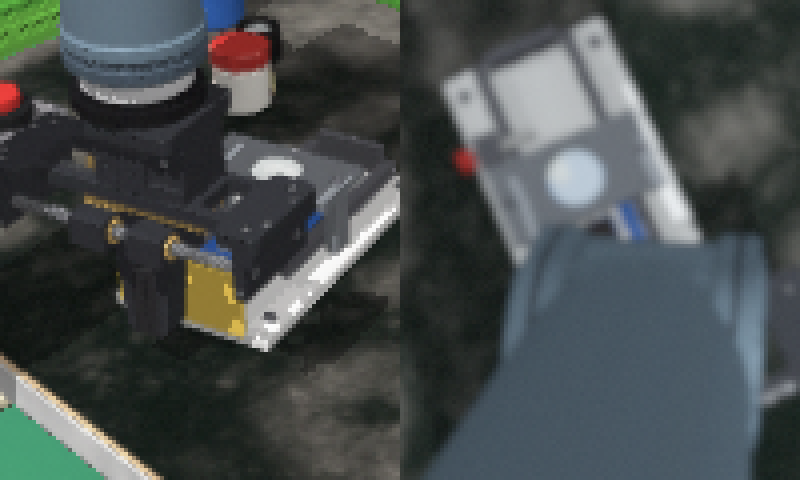

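The fingers stand just in front of the plate (fingers at crop (155,290)), the wrist is clear of the bridge, and nothing is touched yet. Now the push.

Call:
{"fn": "apply_moves", "kwargs": {"targets": [[1, [0.006, 0, 0], 0], [1, [0.006, 0, 0], 0], [1, [0.006, 0, 0], 0], [1, [0.006, 0, 0], 0], [1, [0.006, 0, 0], 0], [1, [0, 0, 0], 0]]}}

```text
time: 4.5
eef_pos: [0.457, 0.0163, 0.0494]
ee_rot: [[0.947, -0.003, -0.322], [0.322, -0.0, 0.947], [-0.003, -1.0, 0.001]]
contact_force: [-4.5, -1.8, 2.9]
width: 0.005
```

Call:
{"fn": "apply_moves", "kwargs": {"targets": [[1, [0.006, 0, 0], 0], [1, [0.006, 0, 0], 0], [1, [0.006, 0, 0], 0], [1, [0.006, 0, 0], 0], [1, [0, 0, 0], 0]]}}

```text
time: 5.0
eef_pos: [0.4789, 0.0238, 0.0492]
ee_rot: [[0.947, -0.004, -0.321], [0.321, -0.001, 0.947], [-0.004, -1.0, 0.001]]
contact_force: [-5.3, -1.3, 1.2]
width: 0.004
```

Call:
{"fn": "apply_moves", "kwargs": {"targets": [[1, [0.006, 0, 0], 0], [1, [0.006, 0, 0], 0], [1, [0.006, 0, 0], 0], [1, [0, 0, 0], 0]]}}

```text
time: 5.4
eef_pos: [0.4954, 0.0295, 0.0491]
ee_rot: [[0.947, -0.005, -0.321], [0.321, -0.001, 0.947], [-0.005, -1.0, 0.001]]
contact_force: [-7.9, -3.0, 5.1]
width: 0.003
```

Call:
{"fn": "apply_moves", "kwargs": {"targets": [[1, [0.004, 0, 0], 0], [1, [0.004, 0, 0], 0], [1, [0, 0, 0], 0]]}}

```text
time: 5.7
eef_pos: [0.5026, 0.0319, 0.0491]
ee_rot: [[0.947, -0.006, -0.321], [0.321, -0.001, 0.947], [-0.006, -1.0, 0.001]]
contact_force: [-7.9, -2.7, 5.3]
width: 0.003
```

Call:
{"fn": "apply_moves", "kwargs": {"targets": [[1, [0.003, 0, 0], 0], [1, [0.003, 0, 0], 0], [1, [0, 0, 0], 0]]}}

```text
time: 6.0
eef_pos: [0.5029, 0.0321, 0.0485]
ee_rot: [[0.947, -0.016, -0.32], [0.32, -0.002, 0.947], [-0.016, -1.0, 0.003]]
contact_force: [-20.3, -6.8, 17.5]
width: 0.006
```

At the end stop: the tool has stalled and the force has risen to 21 N. Now I back off.

Call:
{"fn": "apply_moves", "kwargs": {"targets": [[1, [-0.006, 0, 0], 0], [1, [-0.006, 0, 0], 0], [1, [-0.008, 0, 0], 0], [1, [-0.008, 0, 0], 0], [1, [-0.01, 0, 0], 0], [1, [-0.012, 0, 0], 0], [1, [-0.016, 0, 0], 0], [1, [-0.016, 0, 0], 0], [1, [-0.01, 0, 0], 0], [1, [0, -0.03, 0], 0], [1, [0, -0.04, 0], 0], [1, [0, -0.04, 0], 0], [1, [0, -0.04, 0], 0], [1, [0, 0, 0], 0]]}}

```text
time: 7.4
eef_pos: [0.4275, 0.0052, 0.2044]
ee_rot: [[0.947, 0.011, -0.321], [0.321, 0.002, 0.947], [0.011, -1.0, -0.001]]
contact_force: [0.1, 0.3, 0.1]
width: 0.006
```

Call:
{"fn": "apply_moves", "kwargs": {"targets": [[1, [0.0014, 0, -0.028], 0], [1, [0.0014, 0, -0.028], 0], [1, [0.0014, 0, -0.028], 0], [1, [0.0014, 0, -0.028], 0], [1, [0.0014, 0, -0.028], 0], [1, [0.0014, 0, -0.028], 0], [1, [0.0014, 0, -0.028], 0], [1, [0.0014, 0, -0.028], 0], [1, [0.0014, 0, -0.028], 0], [1, [0.0014, 0, -0.026], 0], [1, [0, 0, 0], 0], [1, [0, 0, 0], 0]]}}

```text
time: 8.6
eef_pos: [0.5263, -0.2539, 0.1992]
ee_rot: [[0.947, -0.0, -0.321], [0.321, 0.0, 0.947], [0.0, -1.0, 0.0]]
contact_force: [-0.4, -0.1, 0.1]
width: 0.002
```

```bash
python3 - <<'E'
from h import *
S=cams.camera("scene");T=cams.camera("top")
cv2.imwrite("pics/top2.png",T[...,::-1])
a=cv2.resize(S[150:250,235:335],None,fx=4,fy=4,interpolation=3);b=cv2.resize(T[150:250,240:340],None,fx=4,fy=4,interpolation=3)
cv2.imwrite("pics/c2.png",np.hstack([a,b])[...,::-1]);print(readout.observe()["eef_pos"])
for c in blobs(T,(18,110,90),(35,255,255),(270,200,335,255))[:2]:
    r=cv2.minAreaRect(c);q=onz("top",r[0],.055);print(r,q,(q[:2]-[.452,.0166])@[.947,.321])
E
```

```text
[ 0.5262 -0.2526  0.1993]
((296.67010498046875, 224.75775146484375), (3.9598498344421387, 32.69414520263672), 66.03751373291016) [0.4896 0.0305 0.055 ] 0.04001159507595563
```

View pics/c2.png

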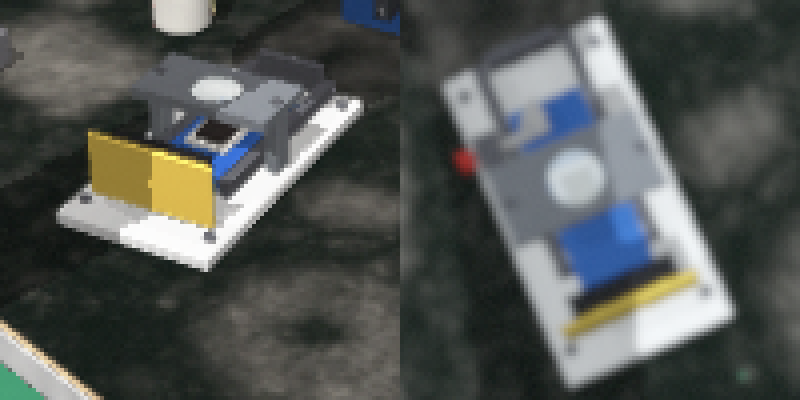

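The shuttle is latched: the measured shift is about 0.035–0.040, the part is in its nest, and the plate stands over the base. Now I press green.

Call:
{"fn": "apply_moves", "kwargs": {"targets": [[1, [0.0035, 0.028, -0.001], 0], [1, [0, 0.028, 0], 0], [1, [0, 0.028, 0], 0], [1, [0, 0.028, 0], 0], [1, [0, 0, 0], 0], [1, [0, 0, 0], 0]]}}

```text
time: 9.3
eef_pos: [0.53, -0.2529, 0.0881]
ee_rot: [[0.947, -0.0, -0.322], [0.322, 0.0, 0.947], [-0.0, -1.0, 0.001]]
contact_force: [-0.3, -1.1, -0.2]
width: 0.007
```

Call:
{"fn": "apply_moves", "kwargs": {"targets": [[1, [0, 0.004, 0], 0], [1, [0, 0.004, 0], 0], [1, [0, 0.004, 0], 0], [1, [0, 0.004, 0], 0], [1, [0, 0, 0], 0]]}}

```text
time: 9.8
eef_pos: [0.5307, -0.2538, 0.0719]
ee_rot: [[0.947, 0.001, -0.322], [0.322, -0.0, 0.947], [0.001, -1.0, -0.001]]
contact_force: [0.8, 0.9, 5.1]
width: 0.009
```

Call:
{"fn": "apply_moves", "kwargs": {"targets": [[1, [0, 0.002, 0], 0], [1, [0, 0.001, 0], 0], [1, [0, 0, 0], 0]]}}

```text
time: 10.1
eef_pos: [0.5308, -0.2539, 0.0712]
ee_rot: [[0.947, 0.002, -0.321], [0.321, 0.001, 0.947], [0.002, -1.0, 0.0]]
contact_force: [-5.2, 3.7, 24.8]
width: 0.003
```

Bottomed out: 25 N, with the tips at 46 mm. I let it up and retreat well clear.

Call:
{"fn": "apply_moves", "kwargs": {"targets": [[1, [0, -0.005, 0], 0], [1, [0, -0.01, 0], 0], [1, [0, -0.02, 0], 0], [1, [0, -0.03, 0], 0], [1, [0, -0.03, 0], 0], [1, [0, -0.03, 0], 0], [1, [0, -0.03, 0], 0], [1, [0, 0, -0.04], 0], [1, [0, 0, -0.04], 0], [1, [0, 0, -0.04], 0], [1, [0, 0, -0.04], 0], [1, [0, 0, 0], 0], [1, [0, 0, 0], 0], [1, [0, 0, 0], 0]]}}

```text
time: 11.5
eef_pos: [0.5814, -0.4038, 0.2234]
ee_rot: [[0.947, -0.001, -0.322], [0.322, 0.002, 0.947], [-0.0, -1.0, 0.002]]
contact_force: [-0.8, 0.2, -0.9]
width: 0.003
```

```bash
python3 - <<'E'
from h import *
S=cams.camera("scene");T=cams.camera("top")
cv2.imwrite("pics/fin.png",np.vstack([cv2.resize(S[130:290,180:480],(800,427))[:300],cv2.resize(T[140:285,180:480],(600,290),interpolation=3).repeat(1,0)if 0 else cv2.resize(T[130:280,180:480],(800,300))])[...,::-1])
for c in blobs(T,(18,110,90),(35,255,255),(270,200,335,255))[:1]: print(cv2.minAreaRect(c))
s=readout.observe();print(s["eef_pos"],s["contact_force"],s["time"])
E
```

```text
((296.6786804199219, 224.76559448242188), (4.008188247680664, 32.69536209106445), 66.37062072753906)
[ 0.5817 -0.4035  0.2238] [ 0.2034 -0.2074  0.0094] 11.6
```

View pics/fin.png

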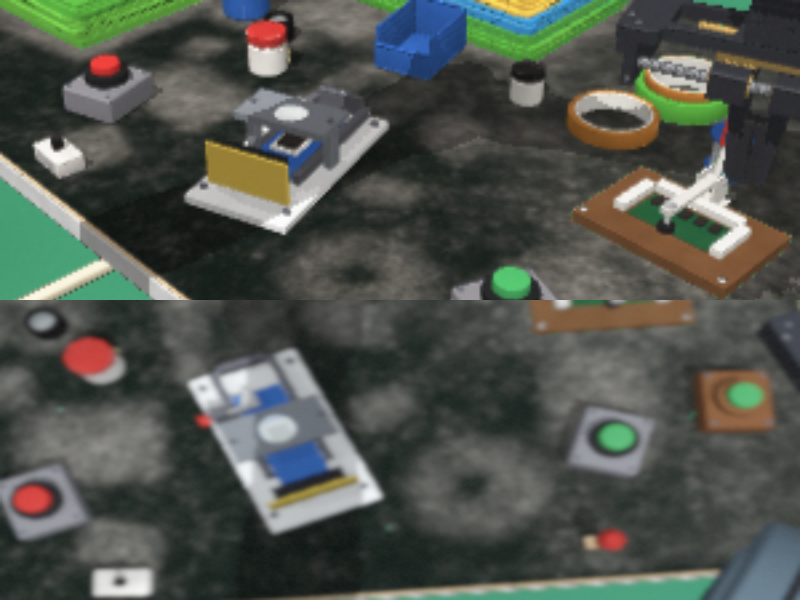

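The shuttle is unchanged and still latched, the part is in its nest, the green button is up, and the jar, stamp and gauge block are where they were. The arm is free.

```bash
python3 -c "
from cell import ctrl
print(ctrl.finish_job())"
```

```text
the job is handed in; nothing more can be done
None
```

The job is done and handed in at about 11.6 s on the robot's clock; the hand-in reports no verdict.

- **Shuttle:** With shut fingertips I pushed the yellow plate until it stalled at its end stop (about 21 N along the push, some 60 mm of travel). I then backed off and it sprang back and latched. The top view put the shift at about 40 mm against the nominal 35 mm. I took the difference as measurement error, because the plate was in the same place before and after the green press.
- **Green button:** I pressed the one on the grey box, not the brown look-alike, once and only after seeing the shuttle latched. It went fully down (about 6 mm, 25 N at the bottom) and came up again when I lifted off.
- **Last pictures:** The part was in its nest, and the green button was up. The red button, jar, stamp and gauge block looked undisturbed, and the arm was clear with near-zero force. I judged these by eye; only the plate position was measured again.

The two cameras differed by about 5 mm on the plate and the green button positions, which was within what both moves allowed.

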